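# Slide the cast forecourt under the pergola of the model

### The job

Slide the grey concrete forecourt slab across the table into the walled bay of the white model, under its wooden pergola, until it stands square against the bay's back wall. Keep the slab flat on the table all the way, never lifting it or tipping it, leave the other things where they are, and let go of it in the end.

Things in the scene. Friction and masses are not known exactly. Their poses are not given: they have to be found in the camera images.
- slab: Loose grey cast-concrete slab lying flat on the table, 140 (its x) x 110 (its y) x 16 mm, 0.45 to 0.8 kg. Origin: centre of its underside; z up; +x is the end that goes into the bay first. Towards its -x end stands a solid block (block), near its +x end two low steps, 6 mm high in all. It starts right of the bay (-y side), +x pointing roughly away from the robot.
- block (a point): Middle of the upright-sided solid block that is one piece with the slab: 60 (slab x) x 34 (slab y) x 28 mm high, from 16 to 44 mm above the table. The point lies at slab x = -35, y = 0, z = 30 mm; slab's axes. The block can be pinched across its 34 mm width, or the slab pushed by its edges.
- court: White model of a walled bay, fixed to the table. Origin on the table, where the slab's origin belongs in the end; +x points into the bay (away from the robot), z up. White walls 40 mm high, 10 mm thick: back wall's inner face at x = +70 mm; side walls' inner faces at y = +-67.5 mm, from x = -20 to +70 mm. The front (-x) is open. Floor: the table, with a paper sheet (no step).
- pergola (a point): Middle of the lower front edge of the wooden pergola fixed over the bay: at x = -70, y = 0, z = 170 mm of the model, with its axes. Beams 12 mm thick cover x = -70 to +80, y = -100 to +100 mm. Columns 12 mm square at y = +-94, x = 0 and +74 mm, on feet 20 x 32 x 8 mm. With the slab home the block lies beneath: an upright tool hits the pergola, so lean it back towards the open front.
- books: bystander: pile of three dark sketchbooks, 105 x 150 x 42 mm; origin under its centre
- arch: bystander: little white model arch, 34 x 74 x 61 mm; origin under its centre
- bust: bystander: plaster bust on a round foot, 60 mm across, 144 mm tall; origin under its centre
- mug: bystander: white mug of brushes, 76 mm across, 90 mm tall (brushes to 190 mm); origin under its centre
- glue: bystander: white glue bottle with a red cap, 56 mm across, 130 mm tall; origin under its centre
- mallet: bystander: hammer 200 mm long, lying flat; origin under its middle, handle towards its -x
- jar: bystander: glass jar with a metal lid, 68 mm across, 80 mm tall; origin under its centre

How it is judged:
At the end, for the whole second after the job is handed in: The slab lies flat and at rest in the bay: its leading edge within 10 mm of the back wall's inner face, between the side walls (centre within 15 mm of the bay's middle line), square to the bay within 0.12 rad (x of slab in the frame of court between -0.01 and 0.004 m and y of slab in the frame of court between -0.015 and 0.015 m and angle between the x axis of slab and the x axis of court, either way round below 0.12 rad and height (world z) of slab below 0.004 m and angle between slab's own z axis and vertical below 0.04 rad and linear speed of slab below 0.01 m/s); the robot touches nothing.
It fails at once if the slab is lifted: its origin more than 12 mm above the table (height (world z) of slab above 0.012 m).
It fails at once if the slab is tipped by more than 0.2 rad (angle between slab's own z axis and vertical above 0.2 rad).
It fails at once if a bystander is moved by more than 25 mm (distance of any of books, arch, bust, mug, glue, mallet, jar from where it was at the start of the episode above 0.025 m).
It also fails if it takes over 46 s, if anything falls off the work surface, if the arm or the gripper's body presses on something with over 40 N, if the wrist force passes 120 N, or if a joint passes its speed limit or range.

### The arm

A 6-joint arm with a two-finger parallel gripper is mounted at the origin on the work surface. World frame = base frame: x ahead of the robot, y to its left, z up, the work surface at z = 0. Lengths are in m, angles in rad, forces in N, time in s.
With the tool pointing down it reaches from about 0.375 to 0.9 m from the base axis. Payload 3.1 kg.
Tool frame: the origin (TCP) lies on the centre line of the jaws, within the pads' length; the fingertips stand 22 mm ahead of it and the grasp point (between the pads) lies 3 mm ahead of it; z points along the fingers, y is the line along which they close (so a half turn about z gives the same grasp; the last joint's range is limited). The gripper opens to 87 mm and grips with 3 to 60 N. Pads are 19 mm wide; open, the fingers measure 117 mm over their backs; the gripper's body (75 mm by 190 mm) begins 51 mm behind the grasp point.
Start: joints at [-1.478, 0.527, 1.433, -0, 1.181, -0.178], TCP at [0.167, -0.602, 0.245] pointing down, gripper open.
Joint ranges: [-3.08, 3.08], [-0.75, 2.2], [0.22, 2.44], [-1.43, 4.57], [0, 2.65], [-2.85, 2.85]. Speed limits (rad/s): [2.79, 2.79, 3.14, 3.14, 3.14, 3.14].

### API

Orientations are given as a unit quaternion [w, x, y, z].
In Python, from workcell import robot, snapshot gives the robot as it stands.
- The arm moves only by the tool arm_command, never from a script. Its argument "motion" is a list of rows, each an object with "slide": the shift along the tool's x, y, z in m, a list of three; "yaw": the turn about the tool's z in degrees. In form: [{"slide": [x, y, z], "yaw": yaw}, ...]. A call has 1 to 12 rows; each row shifts and turns the commanded pose from where the row before left it, along the tool's axes as they then stand; what a row does not reach is not made up. A row lasts 1/12 s, in which the tool goes at most 41.7 mm and 7.16 degrees, less where a joint would pass 70% of its speed; a pose out of reach is approached as far as the arm can. A call with a gripper value outside its range is refused whole. "claw" is the finger opening in m, from 0 to 0.087, set as the call begins (left out, the last holds). The fingers move at their own pace and stop on an object; the grip force is fixed at half the most. Time passes only in rows, so rows that do not move let the fingers close. It gives the time, the measured TCP pose, the force, the opening and the grip force at its end, in the units of the state.
- robot.get_obs(): the state, without advancing time (a new reading comes with each control period).
- snapshot(name): name is "scene" or "top" or "wrist"; returns a dict with "frame" (480x640x3 uint8, red, green, blue), "fx", "fy", "cx", "cy" (pixels), "world_from_camera" (4x4, takes a point from camera to world coordinates); the wrist camera has in their place "tool_from_camera" (4x4, takes a point from camera to tool coordinates, whose origin is the TCP and whose axes are the flange's). Camera axes: x right, y down, z forward; pixel columns grow to the right and rows downward; lengths in m; the calibration is good to about 2 mm. A picture is of the moment at which its call begins: read the wrist's pose just before it. There is no depth.
- robot.job_done(): hands the job in; it is judged then, once.
The state is a dict: "t": time; "qpos": joint angles; "qvel": joint speeds; "effort": joint torques, N m; "eef_pos": TCP position; "tcp_rot": TCP orientation; "force": force on the tool from outside, world axes, zero at the start; "wrist_torque": the same for the moment, N m; "grip_width": finger opening in m; "grip_force": force on a finger pad.
Only numpy, scipy, OpenCV 4.12 (cv2) and the standard library are available. Lean on these libraries where they do the work, as an engineer would, in place of code of your own. Each camera call takes 0.05 s, during which the arm holds its last target. There are 200 camera calls.

## Working session

There is one attempt and no reset: what is moved stays moved. The work goes in short steps, Python scripts to look and compute and a tool call to move; the robot and the scene stay as the last step left them, time stands still between calls to the robot, and variables do not carry over. Pictures are saved under pics/ and viewed, at most 10 in all, crops included, and the job is handed in when it is done.

Besides the shell and the picture viewer there is one more tool, called after "Emit:" by a JSON object that holds its "fn" and its "kwargs", one argument or row to a line. arm_command: Moves the arm, as the interface text tells. Its arguments: {"type":"object","properties":{"motion":{"type":"array"},"claw":{"type":"number"}},"required":["motion"]}

```bash
mkdir -p pics; python3 - <<'E'
from workcell import robot, snapshot
import cv2,pickle
o=robot.get_obs();print({k:o[k] for k in('t','eef_pos','tcp_rot','grip_width','force')})
d={}
for n in("scene","top","wrist"):
    s=snapshot(n);d[n]=s;cv2.imwrite(f"pics/{n}0.png",s["frame"][:,:,::-1]);print(n,s["fx"],s["cx"],s["cy"],s.get("world_from_camera",s.get("tool_from_camera")))
pickle.dump(d,open("s0.pkl","wb"))
E
```

```text
{'t': 0.0, 'eef_pos': array([ 0.16716494, -0.60153765,  0.24356846]), 'tcp_rot': array([-1.06792908e-03,  9.90846197e-01,  1.34991371e-01,  5.23287158e-05]), 'grip_width': 0.08706962088932063, 'force': array([-0.46228427, -0.4657714 ,  0.16671646])}
scene 495.13385608749553 324.47071001371995 230.3220416477635 [[-0.51987787  0.69129179 -0.50183928  0.98393081]
 [ 0.85409454  0.43150106 -0.29039518  0.29393488]
 [ 0.01579638 -0.57958822 -0.81475639  0.98224144]
 [ 0.          0.          0.          1.        ]]
top 581.6904831149528 324.93182076357175 236.7888464799668 [[ 8.36583127e-02 -9.73579924e-01  2.12469804e-01  1.62907542e-01]
 [-9.96493176e-01 -8.20819481e-02  1.62451360e-02 -9.65303458e-03]
 [ 1.62399714e-03 -2.13083750e-01 -9.77032588e-01  1.63384189e+00]
 [ 0.00000000e+00  0.00000000e+00  0.00000000e+00  1.00000000e+00]]
wrist 370.2311210902194 314.7373131533475 236.83720720097241 [[-4.73474483e-04 -9.70755036e-01 -2.40071732e-01  6.64444459e-02]
 [ 9.99998321e-01 -3.46053626e-05 -1.83228718e-03  4.29091727e-04]
 [ 1.77039424e-03 -2.40072197e-01  9.70753422e-01 -1.40628013e-01]
 [ 0.00000000e+00  0.00000000e+00  0.00000000e+00  1.00000000e+00]]
```

View pics/top0.png

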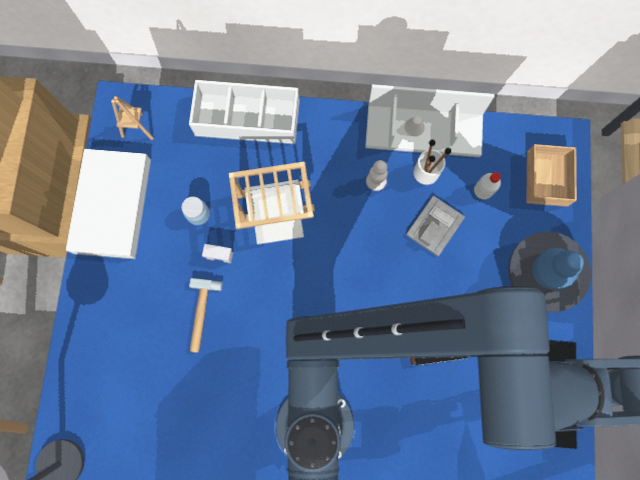

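View pics/scene0.png

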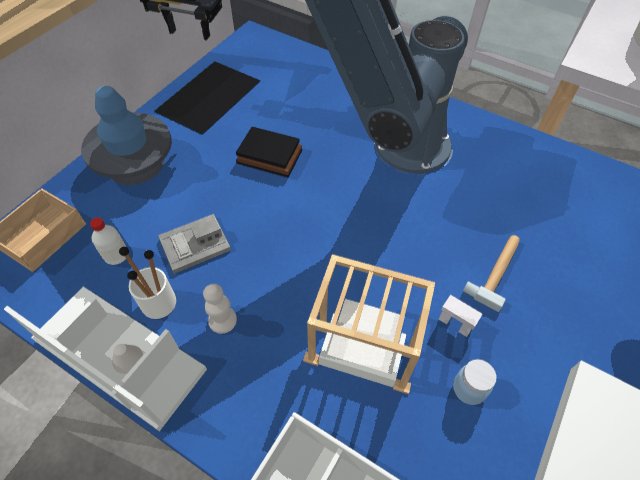

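The top view shows the pergola at about (272,195) and the slab at about (436,226). The arch is at (217,253), the bust at (377,177) and the mug at (430,165). I'll zoom in to pick corners.

```bash
python3 - <<'E'
import cv2
a=cv2.imread("pics/top0.png");b=cv2.imread("pics/scene0.png")
c=cv2.resize(a[150:270,220:340],None,fx=4.5,fy=4.5,interpolation=cv2.INTER_CUBIC)
d=cv2.resize(a[185:265,395:475],None,fx=3,fy=3,interpolation=cv2.INTER_CUBIC)
e=cv2.resize(b[200:285,150:240],None,fx=2.8,fy=2.8,interpolation=cv2.INTER_CUBIC)
import numpy as np
o=np.zeros((540,800,3),np.uint8);o[:540,:540]=c;o[:240,545:785]=d;o[250:250+e.shape[0],545:545+e.shape[1]]=e
cv2.imwrite("pics/z1.png",o)
f=cv2.resize(b[245:400,295:450],None,fx=3.8,fy=3.8,interpolation=cv2.INTER_CUBIC);cv2.imwrite("pics/z2.png",f)
E
```

```text
(no output)
```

View pics/z1.png

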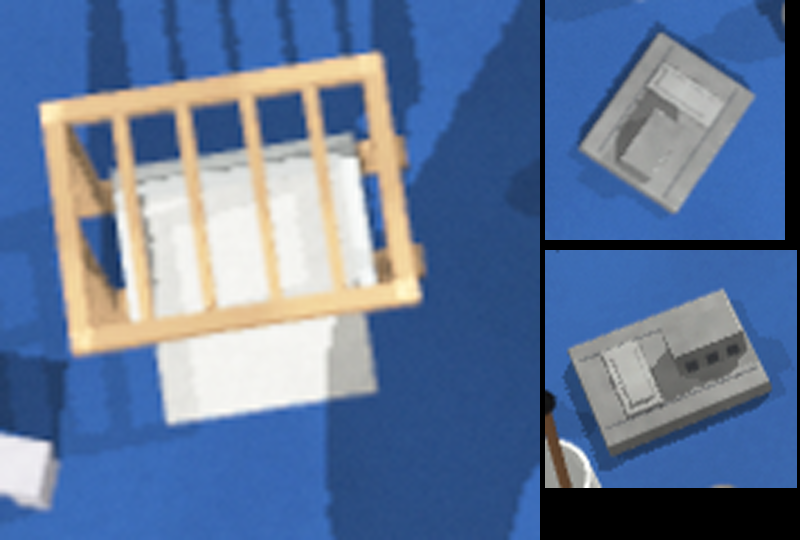

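View pics/z2.png

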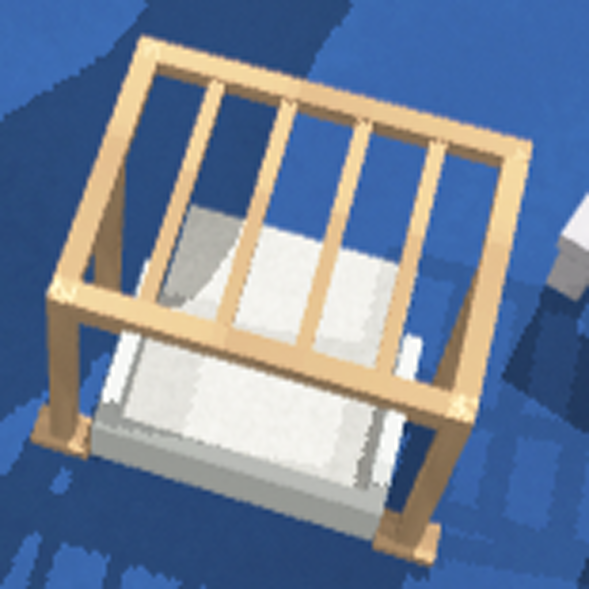

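View pics/wrist0.png

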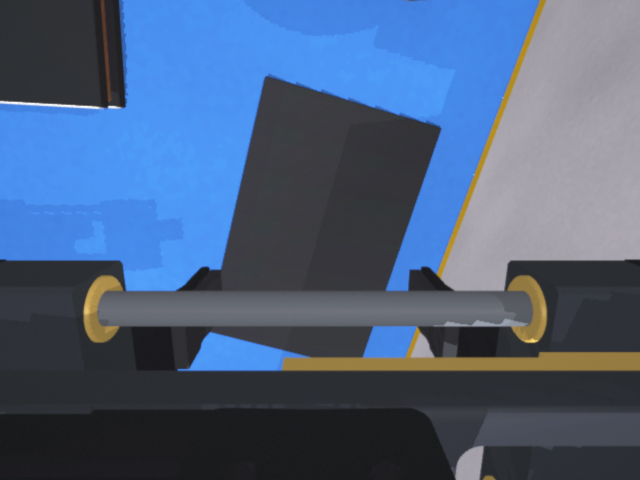

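Corners in view z1 (top crop): the pergola's top frame is at (42,103), (382,52), (420,303) and (73,355). The slab's top face is at (660,32), (755,96), (677,213) and (580,150), with the steps on its upper-right end, which is +x. In z2 the pergola corners are at (142,38), (532,143), (470,418) and (50,290).

```bash
cat > h.py <<'E'
import numpy as np
def cast(s,px,z,T=None):
    T=s["world_from_camera"] if T is None else T
    px=np.atleast_2d(px).astype(float)
    d=np.c_[(px[:,0]-s["cx"])/s["fx"],(px[:,1]-s["cy"])/s["fy"],np.ones(len(px))]@T[:3,:3].T
    return T[:3,3]+d*((z-T[2,3])/d[:,2])[:,None]
E
python3 - <<'E'
from h import *;import pickle
np.set_printoptions(precision=4,suppress=True)
d=pickle.load(open("s0.pkl","rb"));T,S=d["top"],d["scene"]
def rep(n,P,order):  # order: front-left, front-right, back-right, back-left
    P=P[order];fl,fr,br,bl=P[:,:2]
    ax=(br+bl-fr-fl)/2;print(n,"c",P[:,:2].mean(0),"yaw",np.degrees(np.arctan2(ax[1],ax[0])),"len",np.linalg.norm(br-fr),np.linalg.norm(bl-fl),"wid",np.linalg.norm(fl-fr),np.linalg.norm(bl-br))
t=lambda a:np.array(a)/4.5+[220,150]
rep("perg top",cast(T,t([[42,103],[382,52],[420,303],[73,355]]),.182),[3,2,1,0])
s=lambda a:np.array(a)/3.8+[295,245]
rep("perg scene",cast(S,s([[142,38],[532,143],[470,418],[50,290]]),.182),[1,0,3,2])
rep("slab top",cast(T,(np.array([[660,32],[755,96],[677,213],[580,150]])-[545,0])/3+[395,185],.016),[3,2,1,0])
rep("slab scene",cast(S,(np.array([[722,290],[770,380],[610,445],[568,350]])-[545,250])/2.8+[150,200],.016),[1,0,3,2])
print("sheet front corners",cast(T,t([[167,425],[377,390]]),0))
print("back wall scene outer base",cast(S,s([[92,455],[378,540]]),0)[:, :2],"outer top",cast(S,s([[95,428],[385,510]]),.04)[:,:2])
E
```

```text
perg top c [0.5779 0.1633] yaw 13.424595783952412 len 0.15287082698795165 0.15214205764975283 wid 0.19974266235547097 0.19992660329655587
perg scene c [0.5794 0.165 ] yaw 13.485357108616954 len 0.14500287879921403 0.147108018876197 wid 0.19853396695778588 0.19707656219703493
slab top c [ 0.5737 -0.2966] yaw -29.99508171918146 len 0.13868859585124502 0.14171332099590842 wid 0.10827876177481321 0.10885682334111929
slab scene c [ 0.5771 -0.2943] yaw -30.65418987092494 len 0.13743260517649905 0.13733583226161591 wid 0.10704966593267506 0.10599945095364521
sheet front corners [[0.4795 0.2093 0.    ]
 [0.5135 0.0781 0.    ]]
back wall scene outer base [[0.6721 0.1097]
 [0.6324 0.2614]] outer top [[0.6717 0.111 ]
 [0.6312 0.2589]]
```

Emit:
{"fn": "arm_command", "kwargs": {
  "motion": [
    {"slide":[0.0367,-0.0185,0],"yaw":0},
    {"slide":[0.0367,-0.0185,0],"yaw":0},
    {"slide":[0.0367,-0.0185,0],"yaw":0},
    {"slide":[0.0367,-0.0185,0],"yaw":0},
    {"slide":[0.0367,-0.0185,0],"yaw":0},
    {"slide":[0.0367,-0.0185,0],"yaw":0},
    {"slide":[0.0367,-0.0185,0],"yaw":0},
    {"slide":[0.0367,-0.0185,0],"yaw":0},
    {"slide":[0.0367,-0.0185,0],"yaw":0},
    {"slide":[0.0367,-0.0185,0],"yaw":0},
    {"slide":[0.0367,-0.0185,0],"yaw":0},
    {"slide":[0.0367,-0.0185,0],"yaw":0}
  ]
}}

```text
t: 1.15
eef_pos: [0.5333, -0.2687, 0.2443]
tcp_rot: [-0.0, 0.991, 0.135, -0.0]
force: [0.2, -1.0, 0.5]
grip_width: 0.0871
grip_force: 0.0
```

Emit:
{"fn": "arm_command", "kwargs": {
  "motion": [
    {"slide":[0,0,0],"yaw":-7.1},
    {"slide":[0,0,0],"yaw":-7.1},
    {"slide":[0,0,0],"yaw":-7.1},
    {"slide":[0,0,0],"yaw":-7.1},
    {"slide":[0,0,0],"yaw":-7.1},
    {"slide":[0,0,0],"yaw":-7.1},
    {"slide":[0,0,0],"yaw":-7.1},
    {"slide":[0,0,0],"yaw":-7.1},
    {"slide":[0,0,0],"yaw":-7.1},
    {"slide":[0,0,0],"yaw":-7.1},
    {"slide":[0,0,0],"yaw":-7.1},
    {"slide":[0,0,0],"yaw":-7.1}
  ]
}}

```text
t: 2.15
eef_pos: [0.532, -0.2703, 0.2442]
tcp_rot: [-0.0, 0.636, 0.772, 0.0]
force: [0.3, 0.3, 0.1]
grip_width: 0.0869
grip_force: 0.0
```

Emit:
{"fn": "arm_command", "kwargs": {
  "motion": [
    {"slide":[0,0,0],"yaw":-7.0},
    {"slide":[0,0,0],"yaw":-7.0},
    {"slide":[0,0,0],"yaw":-7.0},
    {"slide":[0,0,0],"yaw":-7.0},
    {"slide":[0,0,0],"yaw":-7.0},
    {"slide":[0,0,0],"yaw":-7.0},
    {"slide":[0,0,0],"yaw":-7.0},
    {"slide":[0,0,0],"yaw":0},
    {"slide":[0,0,0],"yaw":0}
  ]
}}

```text
t: 2.9
eef_pos: [0.532, -0.2703, 0.2443]
tcp_rot: [-0.0, 0.263, 0.965, 0.0]
force: [0.2, -0.0, -0.2]
grip_width: 0.0871
grip_force: 0.0
```

```bash
cat >> h.py <<'E'
from scipy.spatial.transform import Rotation as R
C=np.array([.574,.163]);cy=np.radians(13.45)
def state(robot):
    o=robot.get_obs();q=o["tcp_rot"];r=R.from_quat([q[1],q[2],q[3],q[0]]).as_matrix()
    T=np.eye(4);T[:3,:3]=r;T[:3,3]=o["eef_pos"]
    e=o["eef_pos"][:2]-C;cx=np.array([np.cos(cy),np.sin(cy)]);cyv=np.array([-np.sin(cy),np.cos(cy)])
    print("t %.2f pos %s xang %.1f tilt z %s grip %.3f F %s court xy %.4f %.4f q %s"%(o["t"],o["eef_pos"].round(4),np.degrees(np.arctan2(r[1,0],r[0,0])),r[:,2].round(3),o["grip_width"],o["force"].round(1),e@cx,e@cyv,o["qpos"].round(2)))
    return o,T
E
python3 - <<'E'
from h import *;from workcell import robot,snapshot;import cv2,pickle
np.set_printoptions(precision=3,suppress=True)
o,T=state(robot);w=snapshot("wrist");cv2.imwrite("pics/w1.png",w["frame"][:,:,::-1]);pickle.dump((w,T),open("w1.pkl","wb"))
d=pickle.load(open("s0.pkl","rb"))
for n,p,z in(("books",(268,142),.042),("mug",(155,300),.03),("glue",(112,250),.03),("bust",(221,322),0),("arch",(460,318),.03)):print(n,cast(d["scene"],p,z))
E
```

```text
t 2.90 pos [ 0.532 -0.27   0.244] xang 149.5 tilt z [-0.001  0.001 -1.   ] grip 0.087 F [ 0.2 -0.  -0.2] court xy -0.1416 -0.4117 q [-0.66  0.49  1.51  0.    1.15 -1.7 ]
books [[ 0.238 -0.319  0.042]]
mug [[ 0.745 -0.257  0.03 ]]
glue [[ 0.701 -0.427  0.03 ]]
bust [[ 0.702 -0.119  0.   ]]
arch [[0.44  0.315 0.03 ]]
```

View pics/w1.png

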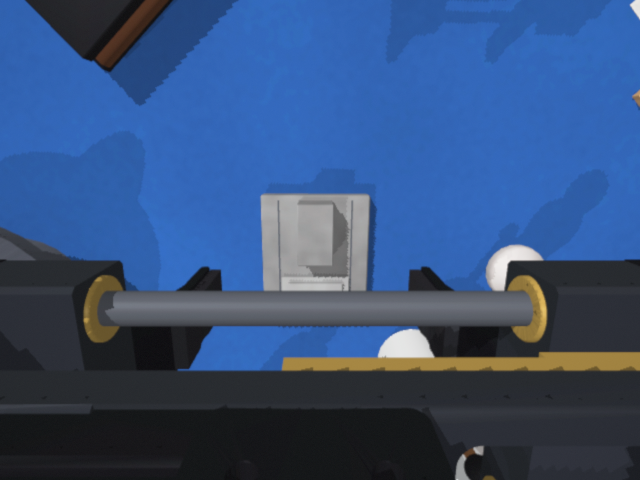

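The wrist view shows the slab square to the tool. Its rear edge runs from (262,195) to (370,195), and the block's top spans about (299–333, 203–265).

```bash
python3 - <<'E'
from h import *;import pickle
np.set_printoptions(precision=4,suppress=True)
w,T=pickle.load(open("w1.pkl","rb"));W=T@w["tool_from_camera"];iT=np.linalg.inv(T)
f=lambda p,z:(np.c_[cast(w,p,z,W),np.ones(len(p))]@iT.T)[:,:3]
print("block tool",f([[299,203],[333,203],[299,265],[333,265]],.044))
print("slab rear tool",f([[262,195],[370,195]],.016))
E
```

```text
block tool [[ 0.0124 -0.0136  0.2003]
 [ 0.0124  0.018   0.2003]
 [-0.0479 -0.0142  0.2002]
 [-0.048   0.0187  0.2002]]
slab rear tool [[ 0.0162 -0.0516  0.2283]
 [ 0.0162  0.0563  0.2283]]
```

Emit:
{"fn": "arm_command", "kwargs": {
  "motion": [
    {"slide":[0,0.0024,0.0335],"yaw":0},
    {"slide":[0,0,0.0335],"yaw":0},
    {"slide":[0,0,0.0335],"yaw":0},
    {"slide":[0,0,0.0335],"yaw":0},
    {"slide":[0,0,0.0335],"yaw":0},
    {"slide":[0,0,0.0335],"yaw":0},
    {"slide":[0,0,0],"yaw":0},
    {"slide":[0,0,0],"yaw":0}
  ]
}}

```text
t: 3.62
eef_pos: [0.5333, -0.2684, 0.0422]
tcp_rot: [-0.001, 0.262, 0.965, 0.0]
force: [0.3, -0.3, -0.5]
grip_width: 0.0868
grip_force: 0.0
```

Emit:
{"fn": "arm_command", "kwargs": {
  "motion": [
    {"slide":[0,0,0],"yaw":0},
    {"slide":[0,0,0],"yaw":0},
    {"slide":[0,0,0],"yaw":0},
    {"slide":[0,0,0],"yaw":0},
    {"slide":[0,0,0],"yaw":0},
    {"slide":[0,0,0],"yaw":0},
    {"slide":[0,0,0],"yaw":0},
    {"slide":[0,0,0],"yaw":0}
  ],
  "claw": 0.02
}}

```text
t: 4.28
eef_pos: [0.5334, -0.2684, 0.0437]
tcp_rot: [0.0, 0.261, 0.965, -0.0]
force: [0.5, -0.2, 1.3]
grip_width: 0.0418
grip_force: 0.0
```

```bash
python3 - <<'E'
from h import *;from workcell import robot
o,T=state(robot)
# target: tool at court (-.16,0) then; slide in current tool axes
c=np.array([np.cos(cy),np.sin(cy)]);v=np.array([-c[1],c[0]])
for X in(-.24,-.2,-.16):
    g=C+X*c;d=np.r_[g-o["eef_pos"][:2],0];print(X,g,np.hypot(*g),"slide",(T[:3,:3].T@d).round(4))
E
```

```text
t 4.28 pos [ 0.5334 -0.2684  0.0437] xang 149.7 tilt z [ 0. -0. -1.] grip 0.042 F [ 0.5 -0.2  1.3] court xy -0.1398 -0.4101 q [-0.65  0.77  1.64 -0.    0.73 -1.7 ]
-0.24 [0.34058242 0.10717679] 0.3570479592475537 slide [ 3.559e-01  2.271e-01 -1.000e-04]
-0.2 [0.37948535 0.11648066] 0.39695953320504723 slide [ 3.270e-01  2.547e-01 -1.000e-04]
-0.16 [0.41838828 0.12578452] 0.4368872815748877 slide [ 2.981e-01  2.824e-01 -1.000e-04]
```

Emit:
{"fn": "arm_command", "kwargs": {
  "motion": [
    {"slide":[0,0,0],"yaw":0},
    {"slide":[0,0,0],"yaw":0},
    {"slide":[0,0,0],"yaw":0},
    {"slide":[0,0,0],"yaw":0}
  ]
}}

```text
t: 4.62
eef_pos: [0.5332, -0.2687, 0.0436]
tcp_rot: [-0.0, 0.261, 0.965, -0.0]
force: [-1.4, -1.2, -0.2]
grip_width: 0.0339
grip_force: 29.9
```

Emit:
{"fn": "arm_command", "kwargs": {
  "motion": [
    {"slide":[0.007,0.0055,0],"yaw":0},
    {"slide":[0.0142,0.0111,0],"yaw":0},
    {"slide":[0.0142,0.0111,0],"yaw":0},
    {"slide":[0.0142,0.0111,0],"yaw":0},
    {"slide":[0.0142,0.0111,0],"yaw":0},
    {"slide":[0.0142,0.0111,0],"yaw":0},
    {"slide":[0.0142,0.0111,0],"yaw":0},
    {"slide":[0.0142,0.0111,0],"yaw":0},
    {"slide":[0.0142,0.0111,0],"yaw":0},
    {"slide":[0.0142,0.0111,0],"yaw":0}
  ]
}}

```text
t: 5.45
eef_pos: [0.4704, -0.1085, 0.0436]
tcp_rot: [0.001, 0.261, 0.965, -0.0]
force: [0.1, -1.9, -2.3]
grip_width: 0.0339
grip_force: 29.9
```

Emit:
{"fn": "arm_command", "kwargs": {
  "motion": [
    {"slide":[0.016,0.01245,0],"yaw":0},
    {"slide":[0.016,0.01245,0],"yaw":0},
    {"slide":[0.016,0.01245,0],"yaw":0},
    {"slide":[0.016,0.01245,0],"yaw":0},
    {"slide":[0.016,0.01245,0],"yaw":0},
    {"slide":[0.016,0.01245,0],"yaw":0},
    {"slide":[0.016,0.01245,0],"yaw":0},
    {"slide":[0.016,0.01245,0],"yaw":0},
    {"slide":[0.016,0.01245,0],"yaw":0},
    {"slide":[0.016,0.01245,0],"yaw":0},
    {"slide":[0.016,0.01245,0],"yaw":0},
    {"slide":[0.016,0.01245,0],"yaw":0}
  ]
}}

```text
t: 6.45
eef_pos: [0.3794, 0.1176, 0.0436]
tcp_rot: [0.0, 0.261, 0.965, 0.0]
force: [1.4, -1.1, -3.4]
grip_width: 0.034
grip_force: 29.9
```

Emit:
{"fn": "arm_command", "kwargs": {
  "motion": [
    {"slide":[0,0,0],"yaw":-4.37},
    {"slide":[0,0,0],"yaw":-4.37},
    {"slide":[0,0,0],"yaw":-4.37},
    {"slide":[0,0,0],"yaw":-4.37},
    {"slide":[0,0,0],"yaw":-4.37},
    {"slide":[0,0,0],"yaw":-4.37},
    {"slide":[0,0,0],"yaw":-4.37},
    {"slide":[0,0,0],"yaw":-4.37},
    {"slide":[0,0,0],"yaw":-4.37},
    {"slide":[0,0,0],"yaw":-4.37},
    {"slide":[0,0,0],"yaw":0}
  ]
}}

```text
t: 7.37
eef_pos: [0.3793, 0.1169, 0.0436]
tcp_rot: [0.0, -0.118, 0.993, 0.0]
force: [0.0, 1.4, -2.5]
grip_width: 0.0338
grip_force: 29.8
```

```bash
python3 - <<'E'
from h import *;from workcell import robot,snapshot;import cv2
state(robot)
s=snapshot("scene")["frame"][:,:,::-1];w=snapshot("wrist")["frame"][:,:,::-1]
o=np.zeros((480,800,3),np.uint8);o[:,:400]=cv2.resize(s[100:420,220:487],(400,480));o[:300,400:]=cv2.resize(w,(400,300));cv2.imwrite("pics/a2.png",o)
E
```

```text
t 7.37 pos [0.3793 0.1169 0.0436] xang -166.5 tilt z [ 0.  0. -1.] grip 0.034 F [ 0.   1.4 -2.5] court xy -0.2001 0.0004 q [ 0.02  0.67  2.15  0.    0.32 -1.79]
```

View pics/a2.png

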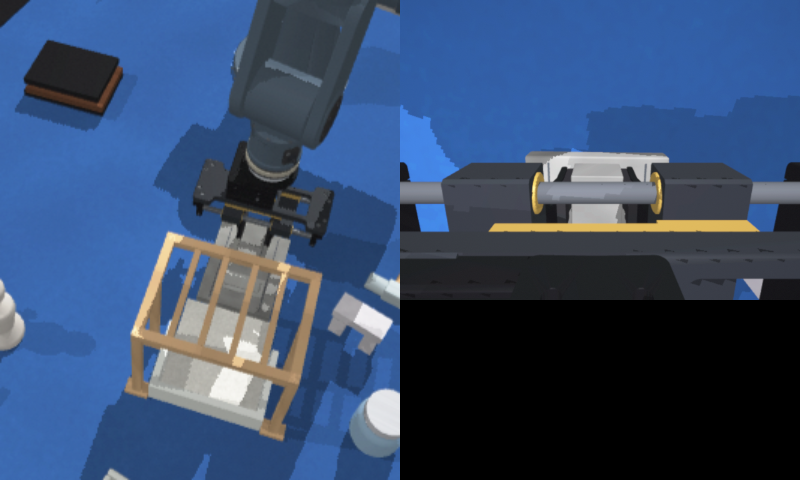

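The slab is in line with the bay. Next I'll drag it to the bay mouth, let go, and step back behind its rear edge.

Emit:
{"fn": "arm_command", "kwargs": {
  "motion": [
    {"slide":[-0.006,0,0],"yaw":0},
    {"slide":[-0.01,0,0],"yaw":0},
    {"slide":[-0.01,0,0],"yaw":0},
    {"slide":[-0.01,0,0],"yaw":0},
    {"slide":[-0.007,0,0],"yaw":0},
    {"slide":[-0.003,0,0],"yaw":0},
    {"slide":[0,0,0],"yaw":0}
  ]
}}

```text
t: 8.05
eef_pos: [0.425, 0.1274, 0.0436]
tcp_rot: [0.0, -0.117, 0.993, 0.0]
force: [-0.6, 1.7, -0.1]
grip_width: 0.034
grip_force: 29.9
```

Emit:
{"fn": "arm_command", "kwargs": {
  "motion": [
    {"slide":[0,0,0],"yaw":0},
    {"slide":[0,0,0],"yaw":0},
    {"slide":[0,0,0],"yaw":0},
    {"slide":[0,0,0],"yaw":0},
    {"slide":[0,0,0],"yaw":0},
    {"slide":[0,0,0],"yaw":0}
  ],
  "claw": 0.06
}}

```text
t: 8.55
eef_pos: [0.4246, 0.1271, 0.0436]
tcp_rot: [0.0, -0.117, 0.993, -0.0]
force: [0.0, 0.1, -0.0]
grip_width: 0.0582
grip_force: 0.0
```

Emit:
{"fn": "arm_command", "kwargs": {
  "motion": [
    {"slide":[0.015,0,0],"yaw":0},
    {"slide":[0.015,0,0],"yaw":0},
    {"slide":[0.015,0,0],"yaw":0},
    {"slide":[0,0,0.007],"yaw":0},
    {"slide":[0,0,0.0075],"yaw":0},
    {"slide":[0,0,0],"yaw":0}
  ]
}}

```text
t: 9.05
eef_pos: [0.382, 0.1166, 0.0278]
tcp_rot: [0.0, -0.117, 0.993, -0.0]
force: [-0.2, -0.9, 0.1]
grip_width: 0.0599
grip_force: 0.0
```

```bash
python3 - <<'E'
from h import *;from workcell import robot,snapshot;import cv2,pickle
o,T=state(robot)
d={n:snapshot(n) for n in("scene","top")};pickle.dump(d,open("s3.pkl","wb"))
s=d["scene"]["frame"][:,:,::-1];t=d["top"]["frame"][:,:,::-1]
o=np.zeros((560,800,3),np.uint8);o[:,:400]=cv2.resize(s[150:374,300:460],(400,560),interpolation=cv2.INTER_CUBIC);o[:520,400:]=cv2.resize(t[150:306,220:340],(400,520),interpolation=cv2.INTER_CUBIC);cv2.imwrite("pics/a3.png",o)
E
```

```text
t 9.05 pos [0.382  0.1166 0.0278] xang -166.6 tilt z [ 0.001  0.    -1.   ] grip 0.060 F [-0.2 -0.9  0.1] court xy -0.1975 -0.0004 q [ 0.01  0.71  2.15  0.    0.28 -1.79]
```

View pics/a3.png

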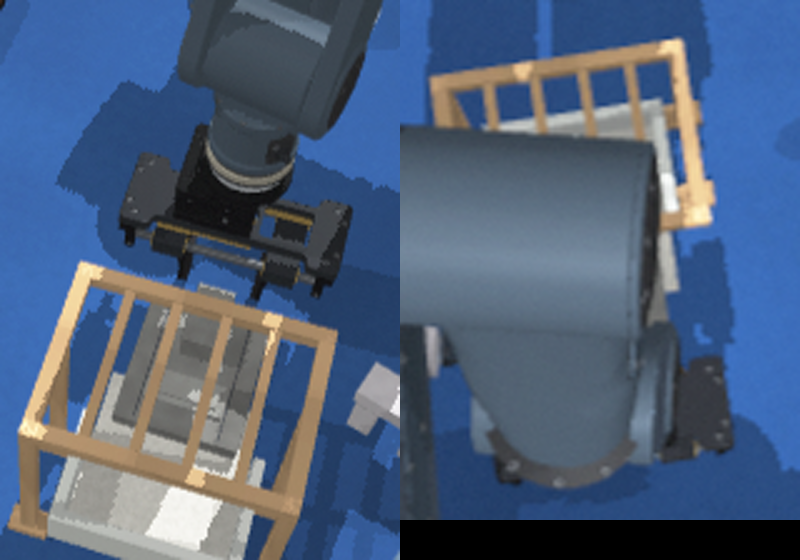

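Emit:
{"fn": "arm_command", "kwargs": {
  "motion": [
    {"slide":[-0.007,0,0],"yaw":0},
    {"slide":[-0.006,0,0],"yaw":0},
    {"slide":[-0.003,0,0],"yaw":0},
    {"slide":[-0.007,0,0],"yaw":0},
    {"slide":[-0.018,0,0],"yaw":0},
    {"slide":[-0.0415,0,0],"yaw":0},
    {"slide":[0,0,0],"yaw":0},
    {"slide":[0,0,0],"yaw":0},
    {"slide":[0,0,0],"yaw":0}
  ]
}}

```text
t: 9.9
eef_pos: [0.4607, 0.1359, 0.0291]
tcp_rot: [0.0, -0.117, 0.993, 0.0]
force: [-0.2, 0.6, 0.1]
grip_width: 0.06
grip_force: 0.0
```

```bash
python3 - <<'E'
from h import *;from workcell import robot,snapshot;import cv2,pickle
o,T=state(robot)
d={n:snapshot(n) for n in("scene","top")};pickle.dump(d,open("s4.pkl","wb"))
s=d["scene"]["frame"][:,:,::-1]
cv2.imwrite("pics/a4.png",cv2.resize(s[225:400,285:460],(600,600),interpolation=cv2.INTER_CUBIC))
E
```

```text
t 9.90 pos [0.4607 0.1359 0.0291] xang -166.6 tilt z [ 0.  0. -1.] grip 0.060 F [-0.2  0.6  0.1] court xy -0.1166 -0.0000 q [ 0.05  0.73  1.94  0.    0.47 -1.75]
```

View pics/a4.png

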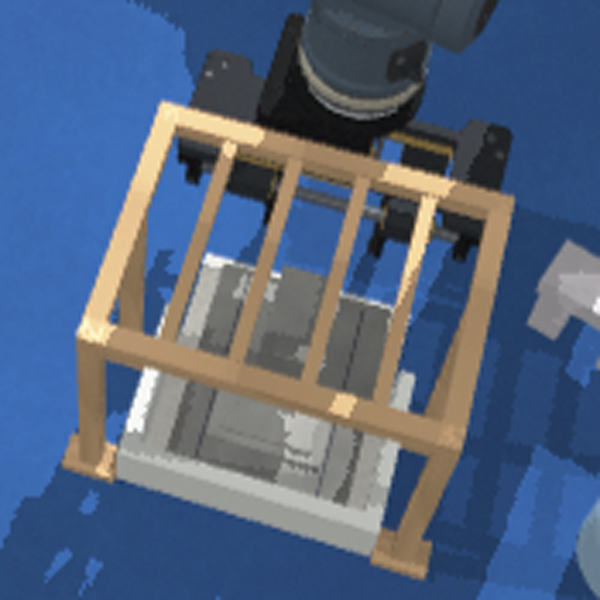

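The slab has glided in close to the back wall. I'll clear the arm and measure.

Emit:
{"fn": "arm_command", "kwargs": {
  "motion": [
    {"slide":[0.02,0,0],"yaw":0},
    {"slide":[0.02,0,0],"yaw":0},
    {"slide":[0.02,0,0],"yaw":0},
    {"slide":[0,0,-0.03],"yaw":0},
    {"slide":[0,0,-0.03],"yaw":0},
    {"slide":[0,0,-0.03],"yaw":0},
    {"slide":[0,-0.03,-0.03],"yaw":0},
    {"slide":[0,-0.04,0],"yaw":0},
    {"slide":[0,-0.04,0],"yaw":0},
    {"slide":[0,-0.04,0],"yaw":0},
    {"slide":[0,-0.04,0],"yaw":0},
    {"slide":[0,-0.04,0],"yaw":0}
  ]
}}

```text
t: 11.0
eef_pos: [0.4545, -0.1027, 0.1485]
tcp_rot: [-0.001, -0.117, 0.993, 0.0]
force: [0.1, 0.7, -0.3]
grip_width: 0.0595
grip_force: 0.0
```

```bash
python3 - <<'E'
from h import *;from workcell import robot,snapshot;import cv2,pickle
o,T=state(robot)
d={n:snapshot(n) for n in("scene","top")};pickle.dump(d,open("s5.pkl","wb"))
s=d["scene"]["frame"][:,:,::-1];t=d["top"]["frame"][:,:,::-1]
o=np.zeros((600,800,3),np.uint8);o[:,:400]=cv2.resize(s[250:400,330:430],(400,600),interpolation=cv2.INTER_CUBIC);o[:,400:]=cv2.resize(t[160:280,235:315],(400,600),interpolation=cv2.INTER_CUBIC);cv2.imwrite("pics/a5.png",o)
E
```

```text
t 11.00 pos [ 0.4545 -0.1027  0.1485] xang -166.6 tilt z [-0.001  0.001 -1.   ] grip 0.060 F [ 0.1  0.7 -0.3] court xy -0.1781 -0.2306 q [-0.46  0.48  1.92  0.    0.75 -2.27]
```

View pics/a5.png

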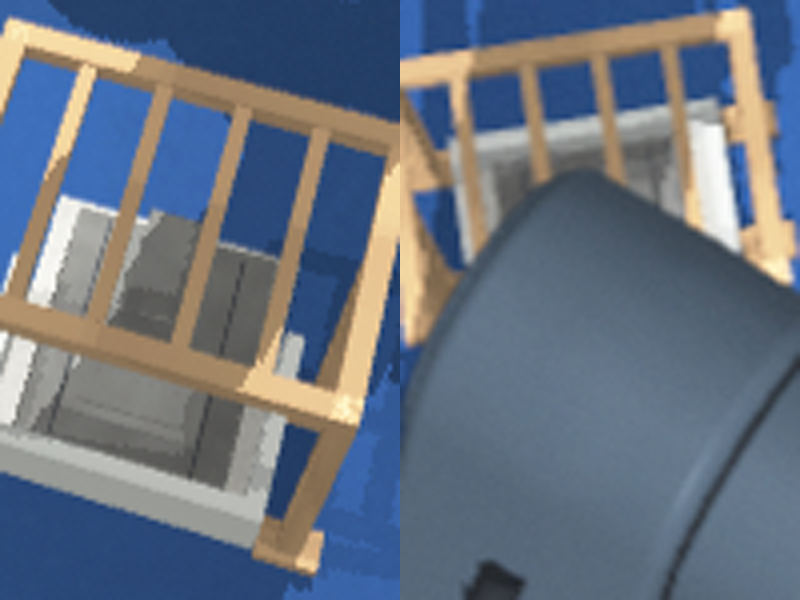

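The slab's rear top edge runs from about (78,207) to (278,262) in the left crop, and the sheet corner is at (62,195).

```bash
python3 - <<'E'
from h import *;import pickle
np.set_printoptions(precision=4,suppress=True)
S=pickle.load(open("s5.pkl","rb"))["scene"];A=np.array([[np.cos(cy),np.sin(cy)],[-np.sin(cy),np.cos(cy)]])
f=lambda p,z:(cast(S,np.array(p)/4+[330,250],z)[:,:2]-C)@A.T
r=f([[78,207],[278,262]],.016);print("rear",r,"w",np.linalg.norm(r[1]-r[0]),"yaw",np.degrees(np.arctan2(*(r[1]-r[0])*[-1,1])))
print("block top rear",f([[152,210],[228,230]],.044),"sheet",f([[62,195]],0),"wall outer base",f([[0,475],[255,548]],0),"wall outer top",f([[0,440],[265,510]],.04))
# slab dark line (right groove) and rear edge brightness profile near slab centre in the top view not visible
E
```

```text
rear [[-0.0657 -0.0544]
 [-0.0679  0.0564]] w 0.11081400686625333 yaw 1.1578825550790481
block top rear [[-0.062  -0.0143]
 [-0.0632  0.0266]] sheet [[-0.0782 -0.0663]] wall outer base [[ 0.0841 -0.0512]
 [ 0.08    0.0807]] wall outer top [[ 0.0814 -0.0531]
 [ 0.0747  0.0791]]
```

```bash
python3 -c "
from workcell import robot
print(robot.job_done())"
```

```text
the job is handed in; nothing more can be done
None
```

The slab is in the bay, within a few millimetres of the back wall, about 1° off square and about 1 mm off the centre line by camera. The arm is clear and the job is handed in at 11 s. No verdict came back. Because the tool could not lean under the pergola, the last 25 mm or so was a fast push and glide instead of a held push.

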